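# Flag the spice jar that runs low and bring it to the front

## Task

The red-capped spice jar is running low: as its refill flag, squeeze open the blue clip and clip it onto the carousel's upright wire post right outside that jar, where the jar now stands, and let go of the clip. Then turn the carousel until that jar stands squarely at the front, on the side towards you (the robot), all jars still standing in it and the clip still on its post, and finish holding the carousel itself still, with the hand kept on it (by its wooden grip bar, say) and not on the clip. Leave the other things on the worktop alone.

Things in the scene. Friction and masses are not known exactly. Their poses are not given: they have to be found in the camera images.
- carousel: The turning part of the spice carousel: pale wooden disc, 260 mm across, 16 mm thick. Origin: on its upright axis at the disc's underside, 11 mm above the worktop; z up. The jars stand on top of the disc, z = 16 mm, in five bays 78 mm from the axis, in the directions 36, 108, 180, 252 and 324 degrees (from x towards y), one jar in each.
- carousel_post (a point): Middle (z = 43 mm in the carousel's frame) of one of five upright black wire posts, the one outside the bay at 180 degrees. Each bay has such a post straight outside its jar: 121 mm from the axis, 6 mm thick, free from z = 19 to 68 mm. A wire ring on their tops, at z = 72 mm, bears one wire hoop round each jar, so the jars cannot slide or tip.
- carousel_grip (a point): Centre of the wooden grip bar on top of the carousel's centre post (10 mm thick), on the axis, 166 mm above the worktop. The bar is 70 mm long along its y, 18 mm wide along x, 22 mm high, and well above all jars. It turns with the disc, easily either way (drag about 0.03 N m, no stop within a full turn), and the disc stays where it is left.
- carousel_foot: The carousel's fixed dark foot, a flat disc 184 mm across and 11 mm high under the turntable. Origin: on the carousel's axis at the worktop. Its x points straight away from the robot, its y to the robot's left, so the carousel's front is its -x side.
- clip: A blue plastic sprung clip like a clothes peg, 80 mm long, 30 g, lying on its flat side, 18 mm high. Origin: on the hinge, at the underside; x along the clip towards the jaws (they reach x = 36 mm), y the direction in which they open, z the hinge axis, up. The frame is that of the +y lever; its x is the clip's middle line while it is shut.
- clip_levers (a point): Where to squeeze the two finger levers: 30 mm from the hinge on the side away from the jaws (they run from 12 to 44 mm), 9 mm above the underside. Untouched they splay, 34 mm across here, 39 mm at the ends. Squeezing takes 4 to 8 N and ends at a stop: levers parallel, 22 mm across, jaws about 15 mm open at the tips.
- clip_bite (a point): The point between the jaws where a thin rod is held: 24 mm from the hinge along x (anywhere from 14 to 29 mm holds), 9 mm above the underside. The jaw tips, at 30 to 36 mm, have a small inward lip. With the levers let go the jaws bite with about 6 N.
- clip_jaw (a joint): Opening of the clip (rad): 0 shut, 0.41 fully open at the stop, about 0.07 when it grips a 6 mm rod.
- red_cap_jar: The red-capped spice jar with a dark label, 45 mm across, 109 mm high. It stands loose in one of the five bays, 78 mm from the carousel's axis. Origin: centre of its underside, z up. At the start its bay is at the left or the right of the carousel, 50 to 95 degrees from the front.
- black_cap_jar_3: A spice jar with a black cap, 40 mm across, 102 mm high. It stands loose in one of the five bays, 78 mm from the carousel's axis. Origin: centre of its underside, z up.
- black_cap_jar_1: A spice jar with a black cap, 40 mm across, 102 mm high. It stands loose in one of the five bays, 78 mm from the carousel's axis. Origin: centre of its underside, z up.
- amber_bottle: A small amber bottle with a black dropper cap, 33 mm across, 102 mm high. It stands loose in one of the five bays, 78 mm from the carousel's axis. Origin: centre of its underside, z up.
- black_cap_jar_2: A spice jar with a black cap, 40 mm across, 102 mm high. It stands loose in one of the five bays, 78 mm from the carousel's axis. Origin: centre of its underside, z up.
- striped_mug: Mug with red stripes, 83 x 120 x 101 mm, on the right of the worktop; not part of the job. Origin: centre of its underside.
- snack_packet: Flat green and white packet, 66 x 140 x 14 mm, on the left; not part of the job. Origin: centre of its underside.
- stone_cup: Small patterned stoneware cup, 70 x 99 x 60 mm, behind the carousel to the right; not part of the job. Origin: centre of its underside.
- plate: Green plate, 200 mm across, 23 mm high, on the far right; not part of the job. Origin: centre of its underside.
- check_cup: Checked cup standing on the plate, 74 x 97 x 62 mm; not part of the job. Origin: centre of its underside.

How it is judged:
On the way, in this order (a step that is already met when the one before it is completed fails the run):
1. The clip, let go by the fingers, grips the post outside the red-capped jar while that jar is still away from the front (horizontal distance between clip_bite and red_cap_jar below 0.058 m and z of clip_bite in the frame of carousel between 0.018 and 0.09 m and value of joint clip_jaw between 0.03 and 0.2 rad and contact force between clip and carousel above 1 N and contact force between the fingers and clip below 0.3 N and (y of red_cap_jar in the frame of carousel_foot above 0.04 m or y of red_cap_jar in the frame of carousel_foot below -0.04 m)), for 0.3 s.
2. With the clip on, the carousel has been turned until the red-capped jar stands at the front, and the hand holds the carousel (y of red_cap_jar in the frame of carousel_foot between -0.012 and 0.012 m and x of red_cap_jar in the frame of carousel_foot below -0.05 m and contact force between the fingers and carousel above 2 N), for 0.2 s.
At the end, for the whole second after the job is handed in: Red-capped jar at the front, within 12 mm of straight; carousel still (0.05 rad/s), fingers pressing on it with over 2 N; clip untouched, gripping the post outside that jar (bite within 58 mm of the jar axis, jaw 0.03 to 0.2 rad); all five jars upright within 0.1 rad on the disc (all of step 2 and horizontal distance between clip_bite and red_cap_jar below 0.058 m and z of clip_bite in the frame of carousel between 0.018 and 0.09 m and value of joint clip_jaw between 0.03 and 0.2 rad and contact force between clip and carousel above 1 N and contact force between the fingers and clip below 0.3 N and angular speed of carousel below 0.05 rad/s and angle between each of black_cap_jar_3, red_cap_jar, black_cap_jar_1, amber_bottle, black_cap_jar_2's own z axis and vertical below 0.1 rad and horizontal distance between each of black_cap_jar_3, red_cap_jar, black_cap_jar_1, amber_bottle, black_cap_jar_2 and carousel below 0.1 m and z of each of black_cap_jar_3, red_cap_jar, black_cap_jar_1, amber_bottle, black_cap_jar_2 in the frame of carousel below 0.022 m); the arm keeps its last pose, push and grip.
It fails at once if A jar on the carousel is tipped over (angle between any of black_cap_jar_3, red_cap_jar, black_cap_jar_1, amber_bottle, black_cap_jar_2's own z axis and vertical above 0.4 rad).
It fails at once if One of the other things on the worktop is pushed away (more than 30 mm) (distance of any of striped_mug, snack_packet, stone_cup, plate, check_cup from where it was at the start of the episode above 0.03 m).
It also fails if it takes over 61 s, if anything falls off the work surface, if the arm or the gripper's body presses on something with over 40 N, if the wrist force passes 120 N, or if a joint passes its speed limit or range.

## Robot

A 7-joint arm with a two-finger parallel gripper is mounted at the origin on a cart in front of the work surface, level with it; the furniture and walls round the work are solid. World frame = base frame: x ahead of the robot, y to its left, z up, the work surface at z = 0. Lengths are in m, angles in rad, forces in N, time in s.
With the tool pointing down it reaches from about 0.35 to 0.9 m from the base axis. Payload 7.2 kg.
Tool frame: the origin (TCP) lies on the centre line of the jaws, within the pads' length; the fingertips stand manip.tcp_to_tips ahead of it and the grasp point (between the pads) lies 5 mm behind it (manip.tcp_to_tips is the distance from the TCP to the fingertips, in m); z points along the fingers, y is the line along which they close (so a half turn about z gives the same grasp; the last joint's range is limited). The gripper opens to 88 mm and grips with 3 to 60 N. Pads are 20 mm wide; open, the fingers measure 115 mm over their backs; the gripper's body (75 mm by 178 mm) begins 61 mm behind the grasp point.
Start: joints at [-1.222, 0.411, -0.013, 1.596, 0.006, 1.134, -0.082], TCP at [0.253, 0.571, 0.237] pointing down, gripper open.
Joint ranges: [-2.95, 2.95], [-0.29, 1.99], [-1.47, 1.44], [0.14, 2.54], [-1.03, 4.17], [0.13, 1.85], [-2.86, 2.86]. Speed limits (rad/s): [2.39, 2.39, 3.01, 3.01, 3.14, 3.14, 3.14].

## Interface

Orientations are given as a rotation vector (axis times angle).
In Python, from bench import manip gives the robot as it stands. Calls block until the motion is done:
- manip.move_ptp(position, orientation): joint-space move of the TCP to a pose.
- manip.line_to(position, ori=None, max_speed=0.15): straight line of the TCP; ori=None keeps the orientation; max_speed is the mean speed in m/s.
- manip.set_joints(angles): joint-space move.
- manip.gripper_to(opening, grip_force=None): finger opening in m; grip_force is the grip in N (None keeps the last); returns when the fingers have stopped.
- manip.dwell(seconds).
- manip.solve_ik(position, orientation): joint angles nearest the present ones, or None.
- manip.sense(): the state.
- manip.capture(name): name is "scene" or "top" or "wrist"; returns a dict with "pixels" (480x640x3 uint8, blue, green, red), "fovy" (degrees; the focal length in pixels is half the picture's height over the tangent of half this angle, whatever the lens; pixels are square), "cx", "cy" (the principal point, pixels), "position" and "attitude" of the camera in the world; the wrist camera has in their place "hand_eye" (4x4, takes a point from camera to tool coordinates, whose origin is the TCP and whose axes are the flange's). Camera axes: x right, y down, z forward; pixel columns grow to the right and rows downward; lengths in m; the calibration is good to about 2 mm. A picture is of the moment at which its call begins: read the wrist's pose just before it. There is no depth.
A pose or a line that the arm cannot do raises manip.Unreachable and nothing moves.
- manip.close_job(): hands the job in; it is judged then, once.
Trained networks look in a picture, given as the dict that the camera call returned (one of the last four; its "shot" number tells which), for a name from the list of things; names that differ only in an ending like _2 or _b are one class to them, and where a whole thing is asked for, a point or a joint stands for the part that bears it (a point fixed in the world has none). Each returns a list of dicts, best first, with "p" (0 to 1); they miss things now and then, are a little off and sometimes report something else, mostly with a low value. They report only what shows in the picture. A call takes as long as a camera call.
- manip.look_for(thing, picture): "extent" ([left, top, right, bottom] in pixels, round what is visible of it).
- manip.tip_of(thing, picture): "location" ([column, row] in pixels: a listed point, or the origin of a listed thing).
The state is a dict: "time": time; "joint_positions": joint angles; "joint_vel": joint speeds; "effort": joint torques, N m; "ee_pos": TCP position; "tool_rot": TCP orientation; "force": force on the tool from outside, world axes, zero at the start; "wrist_torque": the same for the moment, N m; "finger_gap": finger opening in m; "gripper_force": force on a finger pad.
Only numpy, scipy, OpenCV 4.12 (cv2) and the standard library are available. Lean on these libraries where they do the work, as an engineer would, in place of code of your own. Each camera call takes 0.05 s, during which the arm holds its last target. There are 200 camera calls.

## Working session

There is one attempt and no reset: what is moved stays moved. The work goes in short steps, each a Python script; the robot and the scene stay as the last script left them, time stands still between calls to the robot, and variables do not carry over. Pictures are saved under pics/ and viewed, at most 10 in all, crops included, and the job is handed in when it is done.

```bash
mkdir -p pics; cat > h.py <<'E'
import numpy as np, cv2
from bench import manip
from scipy.spatial.transform import Rotation as R
def ray(p,px):
    f=240/np.tan(np.radians(p['fovy'])/2)
    d=np.array([(px[0]-p['cx'])/f,(px[1]-p['cy'])/f,1.])
    A=np.array(p['attitude'],float)
    A=A if A.shape==(3,3) else R.from_rotvec(A).as_matrix()
    return np.array(p['position'],float),A@d
def onz(p,px,z):
    o,d=ray(p,px); return o+d*(z-o[2])/d[2]
def proj(p,X):
    f=240/np.tan(np.radians(p['fovy'])/2)
    A=np.array(p['attitude'],float); A=A if A.shape==(3,3) else R.from_rotvec(A).as_matrix()
    c=A.T@(np.array(X)-np.array(p['position'])); return c[:2]/c[2]*f+[p['cx'],p['cy']]
def wpose(p,s):
    T=np.array(p['hand_eye']); Rt=R.from_rotvec(s['tool_rot']).as_matrix()
    p['position']=np.array(s['ee_pos'])+Rt@T[:3,3]; p['attitude']=Rt@T[:3,:3]; return p
def down(yaw): # tool y axis at angle yaw from world y (z down): x=(c,s), y=(s,-c)
    c,s=np.cos(yaw),np.sin(yaw)
    return R.from_matrix(np.array([[c,s,0],[s,-c,0],[0,0,-1]])).as_rotvec()
E
python3 - <<'E'
from h import *
s=manip.sense(); print(s, manip.tcp_to_tips)
for n in('scene','top'):
    p=manip.capture(n); cv2.imwrite(f'pics/{n}1.png',p['pixels'])
    print(n,p['fovy'],p['cx'],p['cy'],p['position'],p['attitude'])
    for t,z in(('carousel_grip',.166),('carousel_foot',0),('clip',0),('clip_levers',.009),('clip_bite',.009),('red_cap_jar',.027),('carousel_post',.054)):
        for d in manip.tip_of(t,p)[:2]: print(t,d['p'],np.round(d['location'],1),np.round(onz(p,d['location'],z),4))
E
```

```text
{'time': 0.0, 'joint_positions': array([-1.22217511,  0.41189773, -0.01274948,  1.59704067,  0.00560646,
        1.13427285, -0.08219993]), 'joint_vel': array([-0.00142377, -0.00023065, -0.00126687, -0.00032249,  0.00072884,
        0.00013802,  0.00112199]), 'effort': array([ 5.85148518e-04, -5.87954557e+01,  6.42232262e-01, -2.91068512e+01,
       -5.36226179e-02,  1.84591231e-02,  1.42101539e-04]), 'ee_pos': array([0.2528602 , 0.57104349, 0.23581159]), 'tool_rot': array([-6.49869850e-01, -3.07340964e+00,  2.46075098e-03]), 'force': array([-0.02740737, -1.24099327, -0.66526077]), 'wrist_torque': array([ 0.01677217, -0.03370779, -0.01673682]), 'gripper_force': 0.0, 'finger_gap': 0.08810832327506776} 0.014
scene 42.81613602920106 309.7918701047762 251.5934423884023 [-0.14993711 -1.09100533  1.26591037] [-2.22784395  0.67625843 -0.31332189]
carousel_grip 0.62 [278.2 233.9] [0.5059 0.0157 0.166 ]
carousel_grip 0.38 [293.2 290. ] [ 0.4234 -0.1882  0.166 ]
clip 0.83 [333.8 370. ] [ 0.4425 -0.3461  0.    ]
clip_levers 0.73 [325.8 365.3] [ 0.4299 -0.3283  0.009 ]
clip_bite 0.59 [345.8 369.2] [ 0.4649 -0.3661  0.009 ]
red_cap_jar 0.71 [291.2 288.9] [ 0.4935 -0.0673  0.027 ]
carousel_post 0.6 [248.3 286.7] [ 0.3851 -0.0171  0.054 ]
top 51.31729462431461 319.81810932561564 237.93744591269962 [-0.4379288  -0.274952    1.57899955] [-2.04910865  1.6523179  -0.52479511]
carousel_grip 0.81 [291.7 234.4] [0.5067 0.0092 0.166 ]
clip 0.53 [386.2 290. ] [ 0.4551 -0.3459  0.    ]
clip_levers 0.42 [379.3 294.5] [ 0.4268 -0.3241  0.009 ]
clip_bite 0.66 [395.  288.7] [ 0.462  -0.3756  0.009 ]
red_cap_jar 0.56 [312.1 263.2] [ 0.4916 -0.0659  0.027 ]
carousel_post 0.78 [289.  283.4] [ 0.3777 -0.0089  0.054 ]
```

View pics/scene1.png

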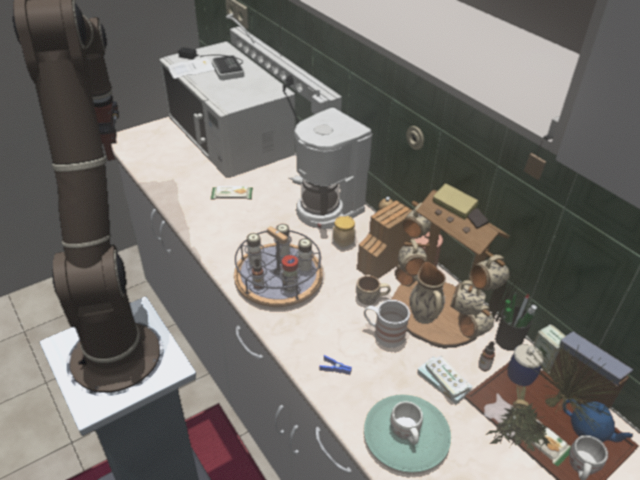

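View pics/top1.png

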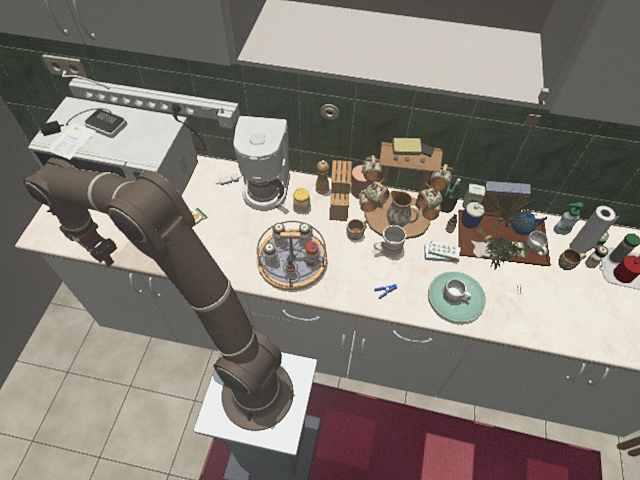

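The red-capped jar stands on the carousel's right at about (312,250) in the top view. The clip lies clear at (386,290), with its jaws pointing away from the carousel. Next I'll take close wrist views.

```bash
python3 - <<'E'
from h import *
print(np.round(R.from_rotvec(manip.sense()['tool_rot']).as_matrix(),2).tolist())
p=manip.capture('wrist');print(np.round(p['hand_eye'],3).tolist(),p['fovy'])
def view(pos,yaw,name,things):
    manip.move_ptp(pos,down(yaw)); manip.dwell(.2)
    s=manip.sense();p=wpose(manip.capture('wrist'),s);cv2.imwrite(f'pics/{name}.png',p['pixels'])
    print(name,s['time'],np.round(s['joint_positions'],2))
    for t,z in things:
        for d in manip.tip_of(t,p)[:2]: print(t,d['p'],np.round(d['location'],1),np.round(onz(p,d['location'],z),4))
view([.40,.0,.42],0,'w1',[('carousel_grip',.166),('carousel_foot',0),('carousel',.011),('carousel_post',.054),('red_cap_jar',.027)])
view([.38,-.345,.25],0,'w2',[('clip',0),('clip_levers',.009),('clip_bite',.009)])
E
```

```text
[[-0.91, 0.4, 0.0], [0.4, 0.91, 0.0], [0.0, 0.0, -1.0]]
[[0.001, -0.958, -0.288, 0.079], [1.0, 0.001, 0.001, -0.001], [-0.0, -0.288, 0.958, -0.147], [0.0, 0.0, 0.0, 1.0]] 58.84769521769281
w1 3.2583 [-0.83 -0.18  0.6   1.81  0.1   1.48 -1.81]
carousel_grip 0.56 [303.4  89.1] [0.499  0.0128 0.166 ]
carousel_grip 0.35 [253.6 125.1] [0.468  0.0584 0.166 ]
carousel 0.73 [309.  93.] [0.5023 0.0108 0.011 ]
carousel 0.42 [326.4 193. ] [ 0.3775 -0.0117  0.011 ]
carousel_post 0.55 [326.8 193.1] [ 0.3852 -0.0113  0.054 ]
red_cap_jar 0.61 [372.8  98.8] [ 0.4952 -0.0663  0.027 ]
w2 5.1917 [ 0.13  0.22  0.61  1.88 -0.14  1.08 -0.77]
clip 0.88 [324.2 119.9] [ 0.4539 -0.3502  0.    ]
clip_bite 0.6 [342.2 104.3] [ 0.4671 -0.3656  0.009 ]
```

```bash
python3 -c "
import cv2,numpy as np
a=cv2.imread('pics/w1.png')[:300,150:500];b=cv2.imread('pics/w2.png')[20:240,220:440]
b=cv2.resize(b,(400,400));a=cv2.resize(a,(400,343));a=np.vstack([a,np.zeros((57,400,3),np.uint8)])
cv2.imwrite('pics/c1.png',np.hstack([a,b]))"
```

```text
(no output)
```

View pics/c1.png

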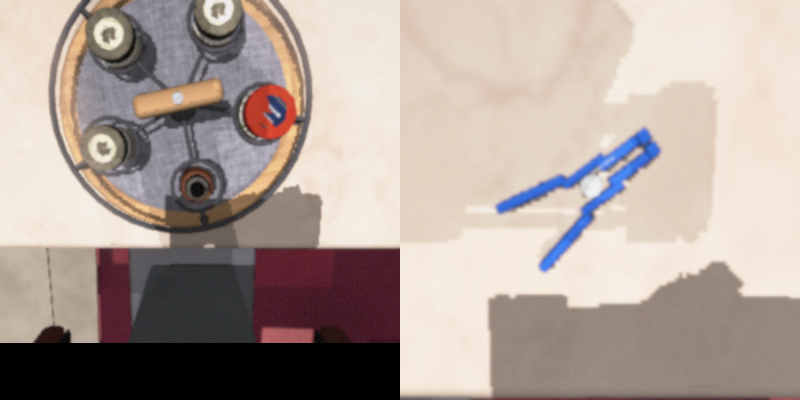

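Left crop (wrist): the bar is in the middle (178,97), the red cap to its right (266,111), and the amber bottle nearest the robot. Right crop: the clip's hinge is at (592,186), jaws up and right, levers down and left. I'll measure both from colour masks.

```bash
cat >> h.py <<'E'
def blob(p,lo,hi,box=None):
    m=cv2.inRange(cv2.cvtColor(p['pixels'],cv2.COLOR_BGR2HSV),lo,hi)
    if box is not None:
        k=np.zeros_like(m);k[box[1]:box[3],box[0]:box[2]]=1;m*=k
    n,l,st,c=cv2.connectedComponentsWithStats(m)
    i=1+np.argmax(st[1:,4]); ys,xs=np.nonzero(l==i); return np.c_[xs,ys].astype(float)
def clipmeas(p):
    X=np.array([onz(p,q,.016)[:2] for q in blob(p,(105,120,60),(130,255,255))])
    if len(X)<50: return None
    m=X.mean(0);w,v=np.linalg.eigh(np.cov((X-m).T));a=v[:,1]; b=v[:,0]
    # lever end is the wider one
    t=(X-m)@a; u=(X-m)@b
    if np.ptp(u[t>np.percentile(t,80)])>np.ptp(u[t<np.percentile(t,20)]): a=-a;t=-t
    mid=(u[t>t.max()-.012].min()+u[t>t.max()-.012].max())/2
    return dict(jaw=m+a*t.max()+b*mid,lev=m+a*t.min(),ang=np.degrees(np.arctan2(a[1],a[0])),length=np.ptp(t),wid=np.ptp(u),m=m,hinge=m+a*(t.max()-.036),hinge2=m+a*(t.min()+.043))
E
python3 - <<'E'
from h import *
s=manip.sense();p=wpose(manip.capture('wrist'),s);print(clipmeas(p))
print(R.from_rotvec(s['tool_rot']).as_matrix().round(2).tolist())
manip.move_ptp([.43,.0,.40],down(0)); manip.dwell(.2)
s=manip.sense();p=wpose(manip.capture('wrist'),s)
cv2.imwrite('pics/w3.png',p['pixels'])
c=proj(p,[.505,.012,.177]).astype(int);print(c)
b=blob(p,(8,90,80),(20,255,255),[c[0]-60,c[1]-30,c[0]+60,c[1]+30])
X=np.array([onz(p,q,.175)[:2] for q in b]).astype(np.float32)
print('bar',len(b),cv2.minAreaRect(X),X.mean(0))
b=blob(p,(0,150,60),(6,255,255),[c[0],max(0,c[1]-60),c[0]+150,c[1]+90])
X=np.array([onz(p,q,.136)[:2] for q in b]).astype(np.float32)
print('cap',len(b),cv2.minEnclosingCircle(X),cv2.minAreaRect(X))
for t in('red_cap_jar','carousel_grip','amber_bottle','carousel_post'):
    for d in manip.tip_of(t,p)[:1]:print(t,d['p'],d['location'],onz(p,d['location'],{'carousel_grip':.166,'carousel_post':.054}.get(t,.027)))
for d in manip.look_for('black_cap_jar_1',p):print(d,onz(p,[(d['extent'][0]+d['extent'][2])/2,(d['extent'][1]+d['extent'][3])/2],.129))
E
```

```text
{'jaw': array([ 0.47315082, -0.37905453]), 'lev': array([ 0.42737803, -0.31620909]), 'ang': np.float64(-54.07851727493857), 'length': np.float64(0.07774740137151984), 'wid': np.float64(0.037816451538930165), 'm': array([ 0.45110576, -0.3489618 ]), 'hinge': array([ 0.45187023, -0.35001704]), 'hinge2': array([ 0.4526051 , -0.35103142])}
[[1.0, 0.0, 0.0], [0.0, -1.0, -0.0], [0.0, 0.0, -1.0]]
[301 117]
bar 1545 ((0.5016036629676819, 0.010839935392141342), (0.01764806918799877, 0.06900380551815033), 10.933110237121582) [0.5015195  0.01047633]
cap 1296 ((0.4933740496635437, -0.06564558297395706), 0.022230098024010658) ((0.4928341507911682, -0.06538772583007812), (0.04250262677669525, 0.04276834800839424), 19.628950119018555)
red_cap_jar 0.66 [372.0, 126.3] [ 0.49338403 -0.06545642  0.027     ]
carousel_grip 0.77 [304.8, 120.8] [0.50204726 0.00974279 0.166     ]
amber_bottle 0.57 [322.7, 183.9] [ 0.42513998 -0.00744134  0.027     ]
carousel_post 0.95 [327.9, 222.5] [ 0.3831942  -0.01346524  0.054     ]
{'extent': [316.8, 13.5, 360.6, 72.0], 'p': 0.97} [ 0.56903836 -0.02030971  0.129     ]
{'extent': [222.5, 36.0, 268.4, 90.7], 'p': 0.87} [0.55186775 0.06445622 0.129     ]
{'extent': [218.6, 137.1, 266.5, 181.8], 'p': 0.74} [0.46535406 0.07153251 0.129     ]
```

```bash
cat >> h.py <<'E'
A=np.array([.5017,.0106]);PSI=np.radians(10.9);TH=PSI+np.radians(252)
u=np.array([np.cos(TH),np.sin(TH)]); CY=np.radians(-54.1)
H=np.array([.4522,-.3505])
E
python3 - <<'E'
from h import *
s=manip.sense()
p=manip.capture('top')
for d in manip.look_for('striped_mug',p)[:1]:
    e=d['extent'];print('mug',d['p'],onz(p,[(e[0]+e[2])/2,(e[1]+e[3])/2],.05))
g=H-.03*np.array([np.cos(CY),np.sin(CY)]);print(g)
for y1,y2 in((CY,TH-np.pi),(CY+np.pi,TH-2*np.pi)):
    for pos,y in((g,y1),(A+.23*u,y2),(A+.175*u,y2)):
        q=manip.solve_ik([*pos,.07],down(y)); print(np.degrees(y).round(),None if q is None else np.round(q,2))
for y in(PSI,PSI-np.pi,PSI-1.41,PSI-1.41-np.pi,PSI-1.41+np.pi,PSI+np.pi):
    q=manip.solve_ik([*A,.17],down(y));print('grip',np.degrees(y).round(),None if q is None else np.round(q,2))
E
```

```text
mug 0.72 [ 0.62646788 -0.32979053  0.05      ]
[ 0.43460883 -0.32619875]
-54.0 [-0.12  0.68  0.96  1.99 -0.74  0.86 -1.27]
83.0 [-0.09  0.5   0.55  2.03 -0.39  0.71  0.59]
83.0 [-0.16  0.47  0.5   2.06 -0.35  0.69  0.44]
126.0 [ 0.16  0.52  0.52  1.98 -0.38  0.74  1.54]
-97.0 [-0.17  0.53  0.66  2.04 -0.48  0.73 -2.47]
-97.0 [-0.22  0.48  0.58  2.07 -0.41  0.7  -2.64]
grip 11.0 [-0.5   0.29  0.46  1.99 -0.16  0.9  -1.33]
grip -169.0 [ 0.8   0.58 -1.23  1.91  0.62  1.1   1.08]
grip -70.0 [-0.48  0.29  0.44  1.99 -0.15  0.9  -2.75]
grip -250.0 [-0.46  0.29  0.41  1.99 -0.14  0.9   0.38]
grip 110.0 [-0.46  0.29  0.41  1.99 -0.14  0.9   0.38]
grip 191.0 [ 0.8   0.58 -1.23  1.91  0.62  1.1   1.08]
```

```bash
python3 - <<'E'
from h import *
d=np.array([np.cos(CY),np.sin(CY)]);g=H-.03*d
manip.move_ptp([*g,.14],down(CY)); manip.dwell(.2)
s=manip.sense();p=wpose(manip.capture('wrist'),s);cv2.imwrite('pics/w4.png',p['pixels'])
c=clipmeas(p);print(c,proj(p,[*H,.009]))
for t in('clip','clip_bite','clip_levers'):
    for e in manip.tip_of(t,p)[:1]:print(t,e['p'],e['location'],onz(p,e['location'],.009))
manip.line_to([*g,.016],max_speed=.1); print(manip.sense()['ee_pos'],manip.sense()['force'])
manip.gripper_to(.012,grip_force=15); s=manip.sense();print(s['finger_gap'],s['gripper_force'])
manip.line_to([*g,.15],max_speed=.15);manip.dwell(.1)
s=manip.sense();print(s['time'],s['finger_gap'],s['gripper_force'])
p=wpose(manip.capture('wrist'),s);cv2.imwrite('pics/w5.png',p['pixels'])
cv2.imwrite('pics/c2.png',np.hstack([cv2.resize(cv2.imread(f'pics/w{i}.png'),(400,300)) for i in(4,5)]))
E
```

```text
{'jaw': array([ 0.41312664, -0.32687225]), 'lev': array([ 0.4721443 , -0.38050766]), 'ang': np.float64(137.2032953222591), 'length': np.float64(0.07974517208531627), 'wid': np.float64(0.008741023027252558), 'm': array([ 0.44506793, -0.35543756]), 'hinge': array([ 0.44004545, -0.35078723]), 'hinge2': array([ 0.44059223, -0.3512935 ])} [319.13077226 190.43531243]
clip 0.94 [316.8, 187.4] [ 0.45463047 -0.35122456  0.009     ]
clip_bite 0.63 [314.2, 153.0] [ 0.46909906 -0.36826931  0.009     ]
[ 0.43494474 -0.32646374  0.01655443] [-0.19894467 -0.9347062   0.07012008]
0.021497454285737905 14.937819689512253
12.9583 0.022040498432842576 14.937498718500137
```

View pics/c2.png

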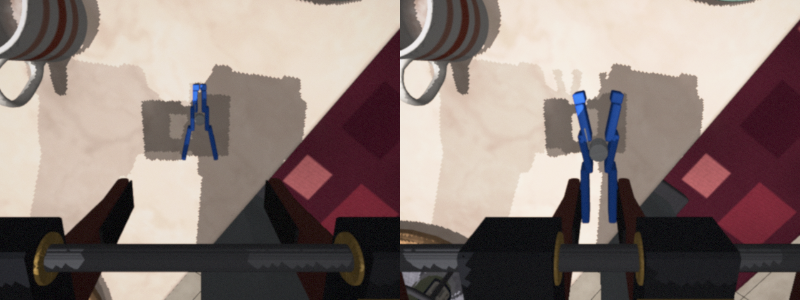

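Picked: the clip is between the fingers at the levers, hinge at about (199,150) in the half-size picture, and the jaws are open. Now to the standoff by the post.

```bash
python3 - <<'E'
from h import *
def tool(s,X): return R.from_rotvec(s['tool_rot']).as_matrix().T@(X-s['ee_pos'])
s=manip.sense();p=wpose(manip.capture('wrist'),s);z=s['ee_pos'][2]
for t in('clip','clip_bite','clip_levers'):
    for e in manip.tip_of(t,p)[:1]:print(t,e['p'],e['location'],tool(s,onz(p,e['location'],z-(.016 if t=='clip' else .007))))
print('hinge px top',tool(s,onz(p,[318,240],z+.002)))
y=TH-np.pi
manip.move_ptp([*(A+.27*u),.17],down(y))
manip.line_to([*(A+.235*u),.067]); manip.dwell(.2)
s=manip.sense();p=wpose(manip.capture('wrist'),s);cv2.imwrite('pics/w6.png',p['pixels'])
print(s['time'],s['ee_pos'],s['finger_gap'])
P=A+.121*u
print('post px',[proj(p,[*P,z]).round(1) for z in(.03,.054,.079)])
for t in('clip','clip_bite','red_cap_jar'):
    for e in manip.tip_of(t,p)[:1]:print(t,e['p'],e['location'],onz(p,e['location'],.027 if t[0]=='r' else .060))
E
```

```text
clip 0.96 [315.1, 232.2] [ 0.03360258 -0.00051827  0.01595931]
clip_bite 0.7 [301.1, 176.1] [ 0.05717485 -0.00550471  0.00692668]
clip_levers 0.74 [332.3, 306.8] [0.0053855  0.00634976 0.00699914]
hinge px top [ 0.03573402  0.00064055 -0.00204224]
15.925 [ 0.47311113 -0.22312245  0.06782693] 0.02193718213948525
post px [array([316.8,  16.5]), array([316.8,   1.2]), array([316.9, -21.1])]
clip 0.88 [317.2, 232.8] [ 0.47702723 -0.18852712  0.06      ]
clip_bite 0.63 [300.2, 176.8] [ 0.47349923 -0.16675549  0.06      ]
```

View pics/w6.png

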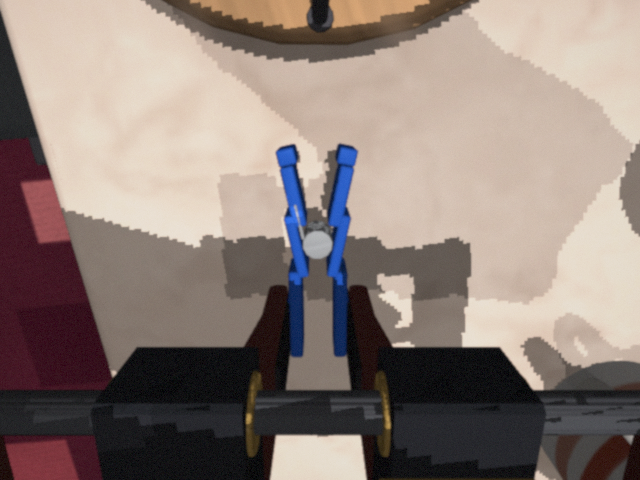

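Aligned: the jaw middle is at column 318 and the post foot at (319,18). Moving in.

```bash
python3 - <<'E'
from h import *
f0=manip.sense()['force']
for r in(.21,.195,.179):
    manip.line_to([*(A+r*u),.067],max_speed=.05); print(r,(manip.sense()['force']-f0).round(2))
manip.dwell(.2);s=manip.sense();p=wpose(manip.capture('wrist'),s);cv2.imwrite('pics/w7.png',p['pixels']);print(s['time'],s['ee_pos'])
cv2.imwrite('pics/c3.png',p['pixels'][:320,120:520])
E
```

```text
0.21 [-0.22 -0.7  -0.11]
0.195 [-0.88 -0.16 -0.32]
0.179 [-0.48 -0.26 -0.29]
17.8917 [ 0.47950688 -0.16726981  0.06700576]
```

View pics/c3.png

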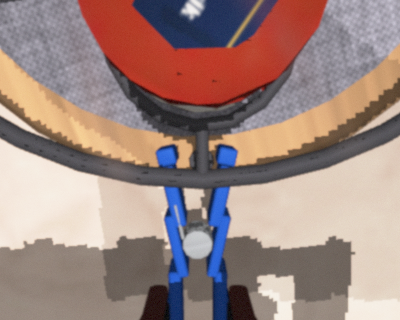

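The jaws straddle the post under the ring (around 203,180). Releasing.

```bash
python3 - <<'E'
from h import *
manip.gripper_to(.065);manip.dwell(.4);s=manip.sense();print(s['finger_gap'],s['gripper_force'],s['time'])
manip.line_to([*(A+.185*u),.16],max_speed=.12)
manip.line_to([*(A+.23*u),.24],max_speed=.2);manip.dwell(.2)
s=manip.sense();p=wpose(manip.capture('wrist'),s);cv2.imwrite('pics/w8.png',p['pixels']);print(s['time'])
print('expected bite px',proj(p,[*(A+.121*u),.06]),'hinge',proj(p,[*(A+.145*u),.069]))
for t in('clip','clip_bite','red_cap_jar','carousel_grip'):
    for e in manip.tip_of(t,p)[:1]:print(t,e['p'],e['location'])
E
```

```text
0.06490105768500475 0.0 19.1583
20.8917
expected bite px [319.59802204  69.48286605] hinge [319.50723758 104.52895026]
clip 0.82 [316.5, 110.5]
clip_bite 0.56 [312.1, 74.5]
red_cap_jar 0.86 [319.5, 12.4]
carousel_grip 0.37 [316.9, 151.6]
```

View pics/w8.png

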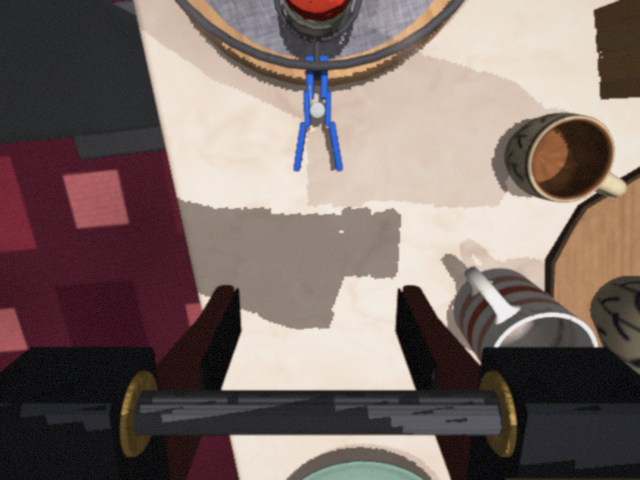

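The clip hangs on the post under the red jar at (317,65–110), level and free of the fingers. Now the grip bar: I'll grasp it and turn with joint 7 only, which is a pure rotation about the vertical through the TCP.

```bash
python3 - <<'E'
from h import *
manip.move_ptp([*A,.27],down(PSI+np.pi/2))
manip.line_to([*A,.163]);s=manip.sense();f0=s['force']
manip.gripper_to(.01,grip_force=20);s=manip.sense();print(s['finger_gap'],s['gripper_force'],s['force']-f0,s['time'])
q=np.array(s['joint_positions']);q0=q[6]
for k in range(1,9):
    q[6]=q0-np.radians(82.9)*k/8; manip.set_joints(q)
manip.dwell(.3);s=manip.sense();print(s['time'],s['force']-f0,s['gripper_force'],s['ee_pos'],s['joint_positions'][6]-q0)
for n in('scene','top'):
    p=manip.capture(n);cv2.imwrite(f'pics/{n}2.png',p['pixels'])
    for e in manip.tip_of('red_cap_jar',p)[:1]:print(n,e['p'],e['location'],onz(p,e['location'],.027))
    for e in manip.tip_of('clip',p)[:1]:print(n,'clip',e['p'],e['location'],onz(p,e['location'],.051))
    b=blob(p,(0,150,60),(6,255,255),[230,200,330,310]);X=np.array([onz(p,t,.132)[:2] for t in b]);print('cap',len(b),X.mean(0))
a=cv2.imread('pics/scene2.png')[180:380,180:380];b=cv2.imread('pics/top2.png')[180:330,210:360]
cv2.imwrite('pics/c4.png',np.hstack([cv2.resize(x,(400,400)) for x in(a,b)]))
E
```

```text
0.017804865875595995 19.964462220668793 [-0.05039964  1.34243612  0.70791524] 23.7167
26.35 [-2.35878781  4.62639989  1.79380173] 19.998870491981506 [0.50186614 0.01148265 0.1629768 ] -1.4358979075489529
scene 0.72 [259.9, 278.2] [0.4417549  0.01822189 0.027     ]
scene clip 0.78 [230.8, 285.9] [0.34746435 0.01503508 0.051     ]Traceback (most recent call last):
  File "<stdin>", line 13, in <module>
  File "h.py", line 27, in blob
    i=1+np.argmax(st[1:,4]); ys,xs=np.nonzero(l==i); return np.c_[xs,ys].astype(float)
        ~~~~~~~~~^^^^^^^^^^
    return _wrapfunc(a, 'argmax', axis=axis, out=out, **kwds)
    return bound(*args, **kwds)
ValueError: attempt to get argmax of an empty sequence
```

```bash
python3 - <<'E'
from h import *
for n in('scene','top'):
    p=manip.capture(n);cv2.imwrite(f'pics/{n}2.png',p['pixels'])
    for t,z in(('red_cap_jar',.027),('clip',.051),('clip_bite',.06),('carousel_post',.054),('carousel_foot',0)):
        for e in manip.tip_of(t,p)[:2]:print(n,t,e['p'],e['location'],onz(p,e['location'],z))
    if n=='scene':print('expect jar base, clip',proj(p,[A[0]-.078,A[1],.027]),proj(p,[A[0]-.145,A[1],.051]))
a=cv2.imread('pics/scene2.png')[180:380,180:380];b=cv2.imread('pics/top2.png')[180:330,210:360]
cv2.imwrite('pics/c4.png',np.hstack([cv2.resize(x,(400,400)) for x in(a,b)]))
E
```

```text
scene red_cap_jar 0.77 [257.5, 279.8] [0.43271298 0.01639606 0.027     ]
scene red_cap_jar 0.59 [259.2, 262.6] [0.47332553 0.0756958  0.027     ]
scene clip 0.51 [232.2, 284.6] [0.3531442  0.01736057 0.051     ]
scene clip 0.28 [289.7, 254.9] [0.55267096 0.03230949 0.051     ]
scene clip_bite 0.75 [240.1, 280.1] [0.37621289 0.01254266 0.06      ]
scene clip_bite 0.17 [277.9, 232.9] [0.57083267 0.12676096 0.06      ]
scene carousel_post 0.77 [247.0, 246.9] [0.464136   0.12880021 0.054     ]
scene carousel_post 0.64 [285.7, 291.3] [ 0.46192416 -0.0890565   0.054     ]
scene carousel_foot 0.7 [372.3, 299.3] [ 0.67728259 -0.20652867  0.        ]
expect jar base, clip [255.79871053 282.22773991] [234.50204125 285.54302689]
top red_cap_jar 0.77 [284.5, 276.3] [0.41681267 0.01853891 0.027     ]
top red_cap_jar 0.34 [189.5, 221.4] [0.57391371 0.43469315 0.027     ]
top clip 0.43 [282.9, 285.9] [0.36513266 0.00991102 0.051     ]
top clip 0.29 [285.3, 240.3] [0.55270482 0.04903327 0.051     ]
top clip_bite 0.54 [283.6, 278.3] [0.39016909 0.01337304 0.06      ]
top carousel_post 0.63 [255.9, 259.6] [0.44682512 0.13067267 0.054     ]
```

View pics/c4.png

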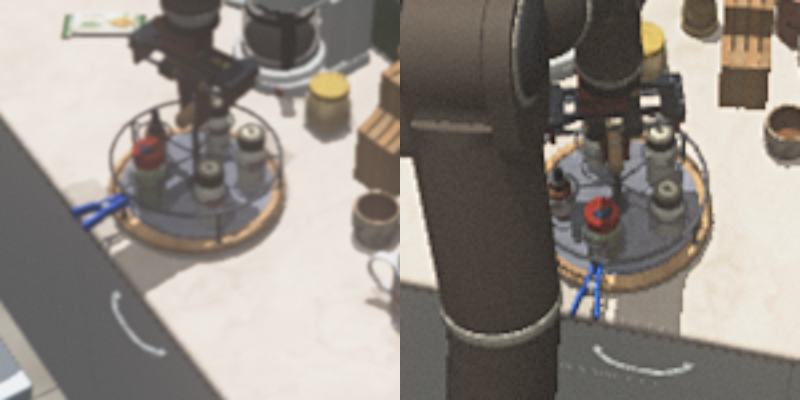

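Turned: the red cap is at the front in both views (149,153 and 602,216 in the crops), with the clip still on its post. I'll check the exact angle from the cap blob.

```bash
python3 - <<'E'
from h import *
for n,c in(('scene',(254,256)),('top',(286,261))):
    p=manip.capture(n)
    b=blob(p,(0,120,50),(10,255,255),[c[0]-12,c[1]-12,c[0]+12,c[1]+12])
    print(n,len(b),b.min(0),b.max(0),b.mean(0),'expect',[proj(p,[A[0]-.078*np.cos(t),A[1]-.078*np.sin(t),.13]).round(1).tolist() for t in(-.08,0,.08)],onz(p,b.mean(0),.13))
s=manip.sense();print(s['joint_positions'][6],s['tool_rot'],np.degrees(np.arctan2(*R.from_rotvec(s['tool_rot']).as_matrix()[1::-1,0])))
E
```

```text
scene 35 [246. 249.] [258. 257.] [251.28571429 251.91428571] expect [[252.9, 254.3], [254.0, 255.6], [255.2, 256.9]] [0.42518141 0.02776068 0.13      ]
top 73 [279. 254.] [291. 264.] [284.73972603 258.82191781] expect [[284.1, 259.5], [285.8, 259.9], [287.6, 260.1]] [0.42693192 0.01528731 0.13      ]
-1.2710944309646162 [-3.09924366e+00 -5.09725475e-01 -6.35211632e-04] 18.67937524632377
```

```bash
python3 - <<'E'
from h import *
for n,c in(('scene',(254,256)),('top',(286,261))):
    p=manip.capture(n)
    h=cv2.cvtColor(p['pixels'],cv2.COLOR_BGR2HSV);m=cv2.inRange(h,(0,110,40),(10,255,255))|cv2.inRange(h,(165,110,40),(180,255,255))
    k=np.zeros_like(m);k[c[1]-14:c[1]+14,c[0]-14:c[0]+14]=1
    ys,xs=np.nonzero(m*k);b=np.c_[xs,ys];print(n,len(b),b.min(0),b.max(0))
    T=np.linspace(0,6.3,40)
    for a in(-.1,-.05,0,.05,.1):
        o=A-.078*np.array([np.cos(a),np.sin(a)])
        q=np.array([proj(p,[o[0]+.0213*np.cos(t),o[1]+.0213*np.sin(t),z]) for t in T for z in(.118,.136)]);print(a,q.min(0).round(1),q.max(0).round(1))
s=manip.sense();p=wpose(manip.capture('wrist'),s);cv2.imwrite('pics/w9.png',p['pixels'])
for t in('black_cap_jar_1','amber_bottle','carousel_post'):
    for e in manip.tip_of(t,p)[:4]:
        X=onz(p,e['location'],.054 if t[0]=='c' else .027)[:2]-A;print(t,e['p'],np.degrees(np.arctan2(X[1],X[0])),np.hypot(*X))
print('bays expected',[(180+72*k)%360 for k in range(5)])
E
```

```text
scene 47 [246 249] [258 258]
-0.1 [244.7 247.2] [260.6 262.5]
-0.05 [245.3 248. ] [261.2 263.3]
0 [246.  248.8] [261.9 264.2]
0.05 [246.8 249.6] [262.7 265. ]
0.1 [247.6 250.3] [263.5 265.7]
top 97 [279 254] [291 266]
-0.1 [277.3 253.2] [290.  266.5]
-0.05 [278.4 253.4] [291.1 266.8]
0 [279.5 253.7] [292.2 267. ]
0.05 [280.6 253.8] [293.3 267.2]
0.1 [281.7 254. ] [294.4 267.4]
black_cap_jar_1 0.65 -106.76475843506822 0.07724805776183655
black_cap_jar_1 0.54 107.69288530712359 0.07662732424727677
amber_bottle 0.65 107.51461501647144 0.07881822476435058
carousel_post 0.57 107.58273848663515 0.12059670110740775
bays expected [180, 252, 324, 36, 108]
```

The measured angles agree with straight front to within about 1–3° (limit 8.8°). The carousel is held with 20 N, so I'm handing in.

```bash
python3 - <<'E'
from h import *
manip.dwell(.3);s=manip.sense();print(s['time'],s['gripper_force'],abs(s['joint_vel']).max());print(manip.close_job())
E
```

```text
27.8 19.998530745506287 0.0013539673793737793
the job is handed in; nothing more can be done
None
```

The job is handed in at 27.8 s: the blue clip is on the post outside the red-capped jar, that jar is at the front to within about 3° (limit about 8.8°) by my measurements, and the hand is holding the grip bar with 20 N; no verdict was returned.

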